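Move the washed resin prints to the curing turntable in the same order

ROBOT

A 6-joint arm with a two-finger parallel gripper is mounted at the origin on the work surface. World frame = base frame: x ahead of the robot, y to its left, z up, the work surface at z = 0. Lengths are in m, angles in rad, forces in N, time in s.
With the tool pointing down it reaches from about 0.4 to 0.925 m from the base axis. Payload 12.5 kg.
Tool frame: the origin (TCP) lies on the centre line of the jaws, within the pads' length; the fingertips stand 19 mm ahead of it and the grasp point (between the pads) is the TCP; z points along the fingers, y is the line along which they close (so a half turn about z gives the same grasp; the last joint's range is limited). The gripper opens to 95 mm and grips with 3 to 60 N. Pads are 20 mm wide; open, the fingers measure 119 mm over their backs; the gripper's body (75 mm by 180 mm) begins 59 mm behind the grasp point.
Start: joints at [-1.409, 0.491, 1.559, -0, 1.092, -0.106], TCP at [0.165, -0.603, 0.211] pointing down, gripper open.
Joint ranges: [-3.1, 3.1], [-0.84, 2.19], [0.05, 2.79], [-1.13, 4.28], [0.06, 2.93], [-2.69, 2.69]. Speed limits (rad/s): [2.22, 2.22, 2.79, 3.14, 3.14, 3.14].

INTERFACE

Orientations are given as a unit quaternion [w, x, y, z].
In Python, from rig import r gives the robot as it stands. The module is installed in compiled form; this text tells all that it offers. Calls block until the motion is done:
- r.goto(position, orientation): joint-space move of the TCP to a pose.
- r.move_l(position, velocity=0.15, rotation=None, f_stop=None): straight line of the TCP; rotation=None keeps the orientation; velocity is the mean speed in m/s. With f_stop (N) it stops when the force on the tool has changed by that much, and returns True; else False.
- r.move_joints(angles): joint-space move.
- r.move_gripper(opening, effort=None): finger opening in m; effort is the grip in N (None keeps the last); returns when the fingers have stopped.
- r.hold(seconds).
- r.inverse_kinematics(position, orientation): joint angles nearest the present ones, or None.
- r.snapshot(name): name is "scene" or "side" or "wrist"; returns a dict with "image" (400x640x3 uint8, blue, green, red), "mtx" (3x3 intrinsics, pixels), "extrinsics" (4x4, takes a point from camera to world coordinates). Camera axes: x right, y up, looking along -z (the intrinsics and any distortion apply to the point x, -y, -z); pixel columns grow to the right and rows downward; lengths in m; the calibration is good to about 2 mm. A picture is of the moment at which its call begins. There is no depth.
A pose or a line that the arm cannot do raises r.IKError and nothing moves.
- r.hand_in(): hands the job in; it is judged then, once.
Readings, each from a call of its own:
- r.read_time_s(): time.
- r.read_qpos(): joint angles.
- r.read_qd(): joint speeds.
- r.read_joint_efforts(): joint torques, N m.
- r.read_tool_pos(): TCP position.
- r.read_orientation(): TCP orientation.
- r.read_force(): force on the tool from outside, world axes, zero at the start.
- r.read_torque(): the same for the moment, N m.
- r.read_gripper_width(): finger opening in m.
- r.read_gripper_force(): force on a finger pad.
Only numpy, scipy, OpenCV 4.12 (cv2) and the standard library are available. Lean on these libraries where they do the work, as an engineer would, in place of code of your own. Each camera call takes 0.05 s, during which the arm holds its last target. There are 200 camera calls.

TASK

Move the four grey resin prints from their saucers on the steel wash rack to the row of pockets on the round black curing turntable, one to a pocket and in the same order: the print nearest the rack's handle goes into the pocket nearest the turntable's raised index block, the next one beside it, and so on. Stand each print upright on the floor of its pocket, near the middle, and set it down rather than drop it.

Things in the scene. Friction and masses are not known exactly. Their poses are not given: they have to be found in the camera images.
- wash_rack: Fixed rectangular steel drip rack, 85 x 250 mm, deck 20 mm over the table, with a dark loop handle with a black grip standing out 48 mm past one short end. Origin: centre of its underside on the table; y axis along the row towards the handle. The four saucers stand on it, in any order, at x = 0, y = +90 (nearest the handle), +30, -30 and -90 mm.
- turntable: Fixed round black curing turntable, 290 mm across (does not turn), with a row of four square pockets framed by 4 mm high aluminium lips; a raised aluminium index block (top at z 46 mm) at one end of the row. Origin: centre of underside; y axis along the row to the block. Pocket centres x = 0, y = +90 (by the block), +30, -30, -90 mm; floor 26 mm above the table, 54 mm (x) by 56 mm (y) inside.
- bushing_c (a point): Loose grey resin print, 45 g, standing upright: a round bushing, 27 mm in diameter, on a flange 34 mm in diameter and 6 mm thick, 56 mm high, with a black dot (its bore) on its flat top. It may be gripped in any direction. This point is on its axis, half-way up; z up along its axis; at the start x points within 9 degrees of the rack's x axis (square to the row).
- nozzle_c (a point): Loose grey resin print, 45 g, standing upright: a round nozzle, 32 mm in diameter up to 46 mm, then tapering to a 10 mm tip, 66 mm high in all. It may be gripped in any direction. This point is on its axis, half-way up; z up along its axis; at the start x points within 9 degrees of the rack's x axis (square to the row).
- clevis_c (a point): Loose grey resin print, 45 g, standing upright: a clevis, a square block 30 x 30 mm with two upright prongs and a slot between them on top, 58 mm high, the solid block reaching to 38 mm. Its x axis runs along the slot, grip it along x. This point is on its axis, half-way up; z up along its axis; at the start x points within 9 degrees of the rack's x axis (square to the row).
- hexbar_c (a point): Loose grey resin print, 45 g, standing upright: a plain six-sided bar, 30 mm across flats, 54 mm high, flat top. Its x axis is square to one pair of flats, so that the flats can be gripped across the row. This point is on its axis, half-way up; z up along its axis; at the start x points within 9 degrees of the rack's x axis (square to the row).
- bushing_saucer: Fixed white square drip saucer in which the bushing starts; it stays on the wash rack. 58 x 58 mm, floor 3 mm thick, rim 7 mm high over its underside and 3 mm thick. Origin: centre of its underside, 20 mm over the table.
- nozzle_saucer: Fixed white square drip saucer in which the nozzle starts; it stays on the wash rack. 58 x 58 mm, floor 3 mm thick, rim 7 mm high over its underside and 3 mm thick. Origin: centre of its underside, 20 mm over the table.
- clevis_saucer: Fixed white square drip saucer in which the clevis starts; it stays on the wash rack. 58 x 58 mm, floor 3 mm thick, rim 7 mm high over its underside and 3 mm thick. Origin: centre of its underside, 20 mm over the table.
- hexbar_saucer: Fixed white square drip saucer in which the hexbar starts; it stays on the wash rack. 58 x 58 mm, floor 3 mm thick, rim 7 mm high over its underside and 3 mm thick. Origin: centre of its underside, 20 mm over the table.
Things that resemble listed ones, but are neither listed nor needed, are in the scene too. What is shaped like the part that bears hexbar_c but orange is not meant.

How it is judged:
By the outcome, as a careful person would: the job done as asked, in the order asked, and still so for the second after the job is handed in, with the robot touching nothing.
It also fails if it takes over 99 s, if anything falls off the work surface, if the arm or the gripper's body presses on something with over 40 N, if the wrist force passes 120 N, or if a joint passes its speed limit or range.

## Working session

There is one attempt and no reset: what is moved stays moved. The work goes in short steps, each a Python script; the robot and the scene stay as the last script left them, time stands still between calls to the robot, and variables do not carry over. Pictures are saved under pics/ and viewed, at most 14 in all, crops included, and the job is handed in when it is done.

```bash
mkdir -p pics
python3 - <<'E'
from rig import r
import cv2,numpy as np
for n in ["scene","side","wrist"]:
    s=r.snapshot(n); cv2.imwrite(f"pics/{n}0.png",s["image"]); print(n,s["mtx"].round(1).tolist(),s["extrinsics"].round(3).tolist(),[k for k in s])
E
```

```text
scene [[442.0, 0.0, 322.2], [0.0, 442.0, 201.5], [0.0, 0.0, 1.0]] [[-0.335, -0.715, 0.614, 1.07], [0.942, -0.264, 0.207, 0.173], [0.014, 0.648, 0.762, 0.716], [0.0, 0.0, 0.0, 1.0]] ['image', 'mtx', 'extrinsics']
side [[427.1, 0.0, 315.0], [0.0, 427.1, 205.4], [0.0, 0.0, 1.0]] [[-0.802, 0.311, -0.51, 0.087], [-0.597, -0.413, 0.687, 0.619], [0.003, 0.856, 0.517, 0.558], [0.0, 0.0, 0.0, 1.0]] ['image', 'mtx', 'extrinsics']
wrist [[340.9, 0.0, 321.8], [0.0, 340.9, 199.8], [0.0, 0.0, 1.0]] [[0.264, 0.93, 0.256, 0.238], [-0.965, 0.255, 0.068, -0.582], [-0.002, -0.265, 0.964, 0.383], [0.0, 0.0, 0.0, 1.0]] ['image', 'mtx', 'extrinsics']
```

View pics/scene0.png

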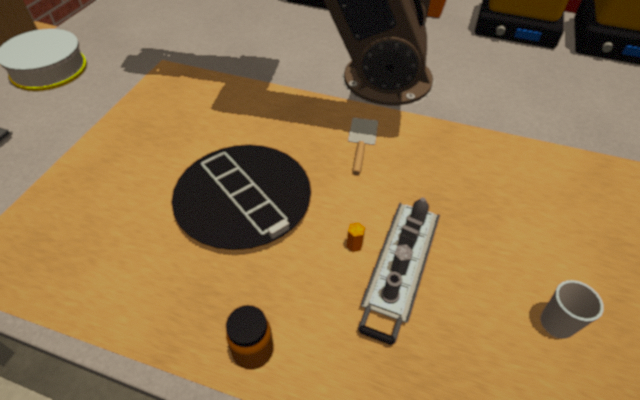

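View pics/side0.png

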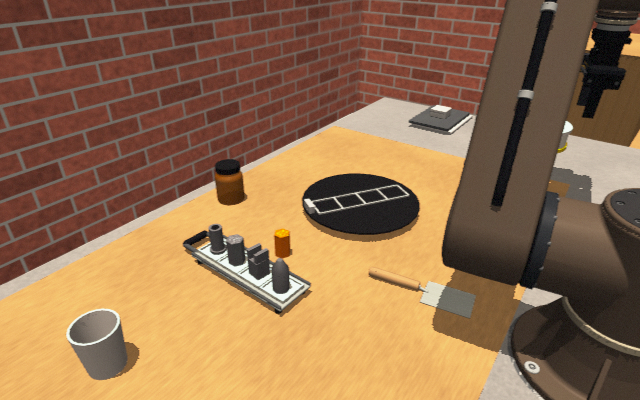

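The scene view shows the rack with its handle at about (378,330). From the handle, the row is bushing (393,287), hexbar (403,255), clevis (411,230) and nozzle (420,210). The turntable is at (242,196), with its index block at (279,229). The orange hexagonal bar at (356,237) and the jar at (249,335) are decoys. Next I'll enlarge the crops.

Run:
```python
import cv2
a=cv2.imread("pics/scene0.png")
b=cv2.resize(a[190:345,340:450],None,fx=3.8,fy=3.8,interpolation=cv2.INTER_CUBIC)
cv2.imwrite("pics/c1.png",b)
b=cv2.resize(a[140:250,165:320],None,fx=5,fy=5,interpolation=cv2.INTER_CUBIC)
cv2.imwrite("pics/c2.png",b)
```

```text
(no output)
```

View pics/c1.png

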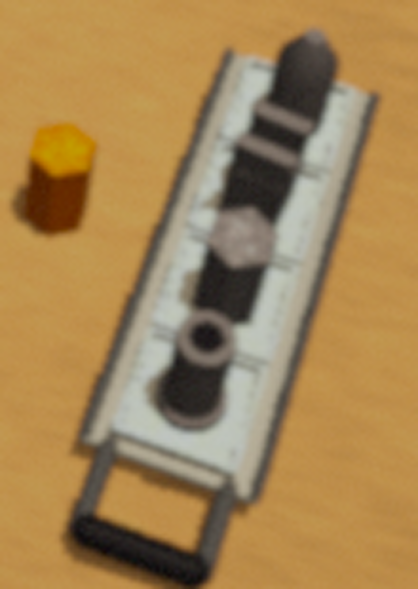

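View pics/c2.png

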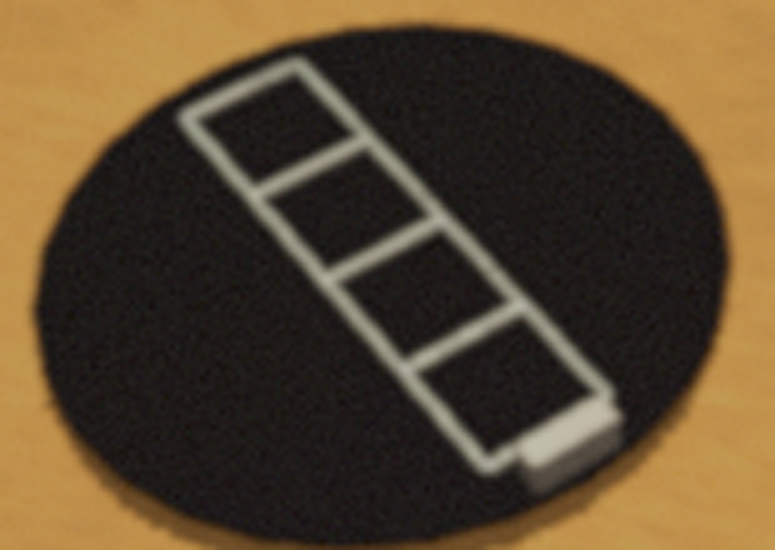

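The rack crop confirms the order and shows the grey hexbar in the row, with the orange one loose outside it. The turntable crop shows the four-pocket frame with its block at the lower right. I'll compute rough poses from the corners, then look with the wrist camera.

```bash
cat > h.py <<'E'
import numpy as np, cv2
from rig import r
from scipy.spatial.transform import Rotation as R
def ray(s,px,z):
    E=np.array(s["extrinsics"]);M=np.array(s["mtx"])
    p=np.c_[np.reshape(px,(-1,2)),np.ones(len(np.reshape(px,(-1,2))))]@np.linalg.inv(M).T
    d=(p*[1,-1,-1])@E[:3,:3].T; t=(z-E[2,3])/d[:,2]
    return E[:3,3]+d*t[:,None]
def proj(s,P):
    E=np.array(s["extrinsics"]);P=np.atleast_2d(P)
    c=(P-E[:3,3])@E[:3,:3]*[1,-1,-1]; q=c@np.array(s["mtx"]).T
    return q[:,:2]/q[:,2:]
def down(yaw):  # tool z down, tool y (closing line) at world angle yaw
    y=np.array([np.cos(yaw),np.sin(yaw),0]);z=np.array([0,0,-1]);x=np.cross(y,z)
    return R.from_matrix(np.c_[x,y,z]).as_quat(scalar_first=True)
E
python3 - <<'E'
from h import *
s=r.snapshot("scene")
rk=ray(s,[(400.5,203.7),(439.5,215),(405.3,321.6),(362.4,307.1)],.02)
tt=ray(s,[(201,163.4),(225.4,152.4),(287.4,218.4),(262,234)],.03)
for c in (rk,tt):
    print(c.round(4).tolist(),c.mean(0).round(4),[np.linalg.norm(c[i]-c[(i+1)%4]).round(4) for i in range(4)])
    d=(c[2]+c[3]-c[0]-c[1]); print("yaw of +y",np.degrees(np.arctan2(d[1],d[0])).round(1))
print(R.from_quat(r.read_orientation(),scalar_first=True).as_matrix().round(3))
E
```

```text
[[0.4584, 0.1375, 0.02], [0.4604, 0.2187, 0.02], [0.7105, 0.2041, 0.02], [0.7097, 0.1286, 0.02]] [0.5848 0.1722 0.02  ] [np.float64(0.0812), np.float64(0.2506), np.float64(0.0755), np.float64(0.2514)]
yaw of +y -2.7
[[0.5057, -0.299, 0.03], [0.456, -0.2655, 0.03], [0.5819, -0.0633, 0.03], [0.6338, -0.0943, 0.03]] [ 0.5444 -0.1805  0.03  ] [np.float64(0.0599), np.float64(0.2382), np.float64(0.0604), np.float64(0.2414)]
yaw of +y 58.0
[[ 0.964  0.265 -0.   ]
 [ 0.265 -0.964  0.001]
 [ 0.    -0.001 -1.   ]]
```

Run:
```python
from h import *
import json
for n,p,y in (("tt",(.544,-.18,.24),-32),("rk",(.585,.172,.24),-92.7)):
    r.goto(list(p),down(np.radians(y))); r.hold(.2)
    s=r.snapshot("wrist"); cv2.imwrite(f"pics/w_{n}.png",s["image"])
    json.dump({k:np.array(s[k]).tolist() for k in("mtx","extrinsics")},open(f"{n}.json","w"))
    print(r.read_time_s(),r.read_qpos())
```

```text
2.4917 [-4.35689892e-01  3.88645541e-01  1.65230239e+00 -2.55057556e-05
  1.10071092e+00  1.23658435e-01]
4.225 [ 1.76695849e-01  4.42552623e-01  1.56177445e+00 -3.64872453e-05
  1.13718474e+00  1.79527937e+00]
```

View pics/w_tt.png

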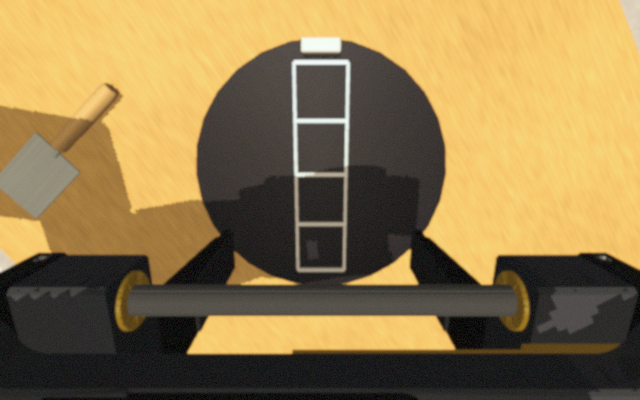

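View pics/w_rk.png

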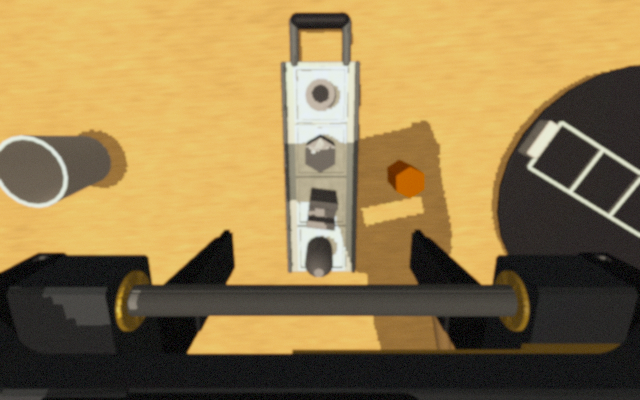

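The turntable row stands vertically at x≈321, with the block at (321,45). On the rack, also at x≈321, the order from the handle is bushing (321,93), hexbar (320,150), clevis (322,208) and nozzle (318,255). I'll enlarge both views in one picture.

Run:
```python
import cv2,numpy as np
k=cv2.imread("pics/w_rk.png")[50:290,270:370];t=cv2.imread("pics/w_tt.png")[35:275,270:370]
cv2.imwrite("pics/c3.png",cv2.resize(np.hstack([k,t]),None,fx=2.5,fy=2.5,interpolation=cv2.INTER_CUBIC))
```

```text
(no output)
```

View pics/c3.png

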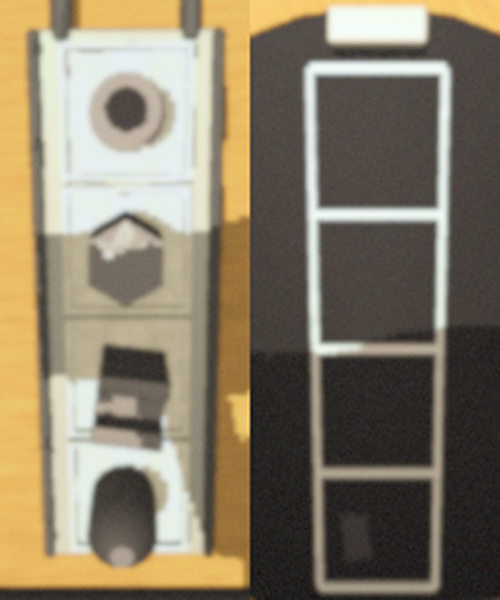

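Run:
```python
from h import *
import json
L=lambda n:json.load(open(n+".json"))
def fit(ys,P):  # ys: model y along row, P world pts (xy)
    ys=np.array(ys);M=np.c_[np.ones(len(ys)),ys];a,_,_,_=np.linalg.lstsq(M,P[:,:2],rcond=None)
    print("res mm",((M@a-P[:,:2])*1e3).round(1).tolist(),"scale",np.hypot(*a[1])); return a[0],np.arctan2(a[1,1],a[1,0])
t=np.array([(378,69),(378,215),(378,349),(378,473),(378,587)])-[250,0]
oT,yT=fit([.12,.06,0,-.06,-.12],ray(L("tt"),t/2.5+[270,35],.03))
k=np.array([(128.5,47),(128,182),(126,316),(125.5,438),(125,548)])
oR,yR=fit([.119,.06,0,-.06,-.119],ray(L("rk"),k/2.5+[270,50],.027))
print("tt",oT,np.degrees(yT),"rk",oR,np.degrees(yR))
s=r.snapshot("scene")
o=[("bushing",.079,(126,107),(207,336)),("hexbar",.077,(125.5,262),(243,237)),("clevis",.081,(132,414),(277,134)),("nozzle",.089,(121,555),(316,38))]
for n,z,a,b in o:
    q=[ray(L("rk"),np.array(a)/2.5+[270,50],z)[0,:2],ray(s,np.array(b)/3.8+[340,190],z)[0,:2]]
    u=np.array([np.cos(yR),np.sin(yR)]);v=np.array([u[1],-u[0]])
    print(n,*[(p.round(4),"rack x,y mm",(np.array([(p-oR)@v,(p-oR)@u])*1e3).round(1)) for p in q])
```

```text
res mm [[0.0, 0.0], [-0.0, -0.0], [-0.0, -0.1], [0.1, 0.1], [-0.0, -0.0]] scale 0.9946165934136865
res mm [[0.9, -0.1], [-1.2, 0.3], [-0.1, -0.2], [0.3, -0.1], [0.1, 0.1]] scale 0.9851635688028973
tt [ 0.54289838 -0.17981038] 57.85279977976238 rk [0.58183745 0.17412619] -3.2792181031557712
bushing (array([0.6719, 0.1696]), 'rack x,y mm', array([-0.6, 90.2])) (array([0.6722, 0.1678]), 'rack x,y mm', array([ 1.1, 90.6]))
hexbar (array([0.6137, 0.1727]), 'rack x,y mm', array([-0.4, 31.9])) (array([0.6148, 0.1711]), 'rack x,y mm', array([ 1.1, 33. ]))
clevis (array([0.552 , 0.1731]), 'rack x,y mm', array([  2.7, -29.7])) (array([0.5543, 0.1733]), 'rack x,y mm', array([  2.4, -27.4]))
nozzle (array([0.493 , 0.1806]), 'rack x,y mm', array([ -1.4, -89.1])) (array([0.4953, 0.179 ]), 'rack x,y mm', array([  0.1, -86.7]))
```

```bash
cat >> h.py <<'E'
oT,yT=np.array([.5429,-.1798]),np.radians(57.85); yR=np.radians(-3.28)
parts=dict(bushing=(.6720,.1688,.09),hexbar=(.6142,.1720,.03),clevis=(.5530,.1732,-.03),nozzle=(.4941,.1798,-.09))
def pick(n):
    x,y,_=parts[n]; q=down(yR-np.pi/2)
    r.goto([x,y,.17],q); r.move_l([x,y,.054],velocity=.1)
    r.move_gripper(.0,20); print(n,"width",r.read_gripper_width(),"f",r.read_gripper_force())
    r.move_l([x,y,.17],velocity=.12); print("lifted width",r.read_gripper_width())
def place(n):
    p=oT+parts[n][2]*np.array([np.cos(yT),np.sin(yT)]); q=down(yT-np.pi/2)
    r.goto([*p,.17],q); r.move_l([*p,.063],velocity=.1); r.hold(.2)
    print("contact",r.move_l([*p,.054],velocity=.012,f_stop=3),"z",r.read_tool_pos()[2],r.read_force())
    r.move_gripper(.055); r.hold(.2); r.move_gripper(.075); r.move_l([*p,.17],velocity=.12); r.move_gripper(.095); print("t",r.read_time_s())
E
python3 - <<'E'
from h import *
pick("bushing"); place("bushing")
cv2.imwrite("pics/s1.png",np.vstack([cv2.resize(r.snapshot("wrist")["image"],(480,300)),cv2.resize(r.snapshot("side")["image"][150:350,150:470],(480,300))]))
E
```

```text
bushing width 0.0263424618932124 f 19.999950528144836
lifted width 0.02666728953642089
contact True z 0.05687302327401609 [-1.23223232  0.45790879  5.17554171]
t 14.7833
```

View pics/s1.png

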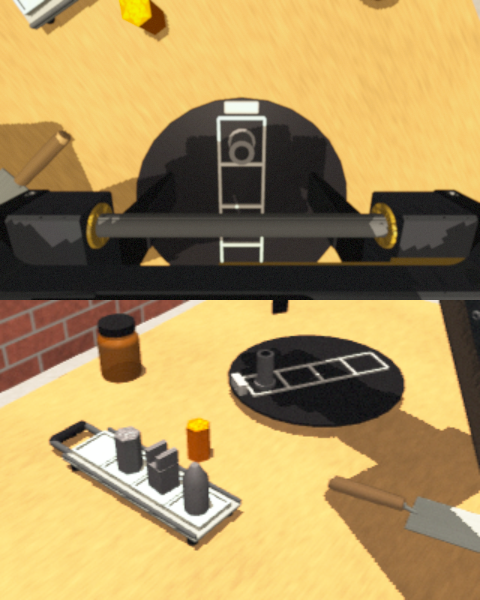

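The bushing stands upright and centred in the pocket by the block (wrist view (241,147)). I'll carry on with the other three.

Run:
```python
from h import *
for n in ("hexbar","clevis","nozzle"):
    pick(n)
    if r.read_gripper_width()<.02: print("missed"); break
    place(n)
p=oT; r.goto([*(oT-.03*np.array([np.cos(yT),np.sin(yT)])),.25],down(yT-np.pi/2)); r.hold(.2)
cv2.imwrite("pics/s2.png",np.vstack([cv2.resize(r.snapshot("wrist")["image"],(480,300)),cv2.resize(r.snapshot("side")["image"][150:350,150:470],(480,300))]))
```

```text
hexbar width 0.02974321289702717 f 19.99878536327742
lifted width 0.03032365813281729
contact True z 0.05687680064789421 [-0.45639359  0.10046134  4.65101871]
t 26.2333
clevis width 0.03122470184244162 f 18.917817021429073
lifted width 0.03146335021238569
contact True z 0.05683720887776292 [-0.19353374  0.27625997  4.28578247]
t 37.7667
nozzle width 0.03131701900491707 f 19.99524546892644
lifted width 0.03111622048294471
contact True z 0.05689836928928317 [-0.45373662 -0.80293022  5.97585159]
t 49.5083
```

View pics/s2.png

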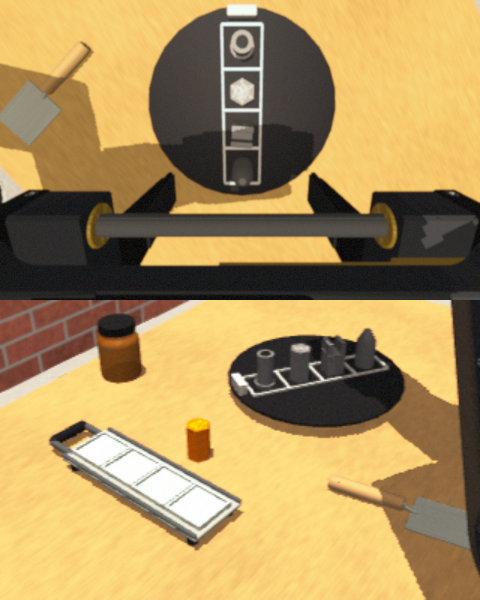

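All four prints stand upright and centred in their pockets, in order from the block: bushing, hexbar, clevis, nozzle. The rack is empty and the gripper is clear.

```bash
python3 -c "
from rig import r
print(r.hand_in())"
```

```text
the job is handed in; nothing more can be done
None
```

The job is done and handed in: all four prints stand upright near the middle of their pockets, in order from the index block (bushing, hexbar, clevis, nozzle), each set down on light contact, with about 50 s of the 99 s used.

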